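Press-test a tubular lamp on the lamp tester

ROBOT

A 6-joint arm with a two-finger parallel gripper is mounted at the origin on the work surface. World frame = base frame: x ahead of the robot, y to its left, z up, the work surface at z = 0. Lengths are in mm, angles in degrees, forces in N, time in s.
With the tool pointing down it reaches from about 325 to 750 mm from the base axis. Payload 7.6 kg.
Tool frame: the origin (TCP) lies at the very end of the fingers, on their centre line; the grasp point (between the pads) lies 19 mm behind it; z points along the fingers, y is the direction in which the jaws open and shut (so a half turn about z gives the same grasp; the last joint's range is limited). The gripper opens to 85 mm and grips with 20 to 120 N. Pads are 22 mm wide; open, the fingers measure 114 mm over their backs; the gripper's body (76 mm by 85 mm) begins 54 mm behind the grasp point. The pads swing forward as they close: fully open they stand 13 mm farther back than shut.
Start: joints at [62.951, 2.991, 80.254, -0, 96.75, -4.028], TCP at [205.301, 483.216, 231.323] pointing down, gripper open.
Joint ranges: [-166.34, 166.34], [-52.06, 124.39], [6.96, 135.62], [-60.46, 240.46], [14.63, 156.25], [-167.68, 167.68]. Speed limits (degrees/s): [147.25, 147.25, 172.46, 180, 180, 180].

INTERFACE

Orientations are given as [roll, pitch, yaw] about the fixed x, y, z axes, in that order (R = Rz(yaw) Ry(pitch) Rx(roll)).
In Python, from bench import manip, viewer, workorder gives the robot as it stands. Calls block until the motion is done:
- manip.move_pose(position, orientation): joint-space move of the TCP to a pose.
- manip.line_to(position, rot=None, vel=150): straight line of the TCP; rot=None keeps the orientation; vel is the mean speed in mm/s.
- manip.movej(angles): joint-space move.
- manip.command_gripper(opening, strength=None): finger opening in mm; strength is the grip in N (None keeps the last); returns when the fingers have stopped.
- manip.hold(seconds).
- manip.ik(position, orientation): joint angles nearest the present ones, or None.
- manip.sense(): the state.
- viewer.get_image(name): name is "side" or "top" or "wrist"; returns a dict with "color" (384x512x3 uint8, red, green, blue), "fx", "fy", "cx", "cy" (pixels), "camera_from_world" (4x4, takes a point from world to camera coordinates). Camera axes: x right, y down, z forward; pixel columns grow to the right and rows downward; lengths in mm; the calibration is good to about 2 mm. A picture is of the moment at which its call begins. There is no depth.
A pose or a line that the arm cannot do raises manip.MotionError and nothing moves.
- workorder.finish_job(): hands the job in, once; it reports no verdict.
The state is a dict: "time_s": time; "qpos": joint angles; "joint_vel": joint speeds; "joint_efforts": joint torques, N m; "eef_pos": TCP position; "tcp_rot": TCP orientation; "contact_force": force on the tool from outside, world axes, zero at the start; "moment": the same for the moment, N m; "finger_gap": finger opening in mm.
Only numpy, scipy, OpenCV 4.12 (cv2) and the standard library are available. Lean on these libraries where they do the work, as an engineer would, in place of code of your own. Each camera call takes 0.05 s, during which the arm holds its last target.

TASK

Take the tall tubular lamp out of the wooden lamp rack and press it, cap down and upright, into the large press-to-test socket of the lamp tester, feeling for the point where the contact spring gives way to the hard stop and the lamp's shoulder sits fully home on the ceramic rim. Press firmly but do not force it, and finish while you are still holding the lamp pressed home, because the spring lifts it off again as soon as you ease off. Leave the other lamps in the rack and everything else on the bench where they are.

Things in the scene. Friction and masses are not known exactly. Their poses are not given: they have to be found in the camera images.
- tube_lamp: Lamp to test, the tallest in the rack and the only straight-sided one: white cylinder 40 mm in diameter, 85 mm high, flat top; below it a metal screw cap 26.5 mm in diameter, 27 mm long, its last 9 mm tapering to a 10 mm tip. Origin: centre of the shoulder (underside of the cylinder); z from cap to top. 50 to 80 g; may be gripped with 60 N. Stands cap down in a rack hole, shoulder on the rack's top.
- globe_lamp: Small ball-shaped white lamp with the same cap, 46 mm in diameter, 52 mm high above the shoulder; stays in the rack. Origin: centre of its shoulder, z up.
- reflector_lamp: Mushroom-shaped white reflector lamp with the same cap, 63 mm in diameter at its widest, 71 mm high above the shoulder; stays in the rack. Origin: centre of its shoulder, z up.
- rack: Fixed wooden lamp rack, a block 75 mm (its x) by 255 mm (its y) and 45 mm high with three 30 mm holes, 34 mm deep, at y = -85, 0 and +85 mm on its centre line; one lamp stands in each, in any order. Origin: centre of its underside, z up.
- tester: Fixed lamp tester: grey steel box 160 mm (its x) by 250 mm (its y), top panel 60 mm above the bench; meter, switch and copper strips rise at most 10 mm above the panel, two white ceramic sockets 12 mm. Large socket at x 0, y +45 mm; small socket (bore 17 mm, not used) at x 0, y -45 mm. Origin: centre of its underside, z up.
- ring: Ceramic tube of the large press-to-test socket, the hard stop: open above, bore 30 mm, outside diameter 41 mm, flat rim. Origin: centre of the rim, 72 mm above the bench; z up. The lamp's cap drops into the bore without screwing; when home, the lamp's shoulder lies on this rim and the two origins coincide.
- contact (a joint): Sprung brass plunger on the large socket's axis, in m: 0 = up, tip 19 mm below the rim; grows as the lamp pushes it down; about 0.008 with the shoulder on the rim. The spring pushes up with 3.6 N at the start, 8.4 N when home (600 N/m): left alone, the lamp stands 8 mm above the rim. The rim itself is rigid. A downward push of 12 to 25 N in all holds the lamp home.
- screwdriver: Bystander: screwdriver with a black handle, 190 mm long, lying on the bench between rack and tester. Origin: on its underside. Not to be moved.
- lampholder: Bystander: black lampholder standing on the bench, 42 mm in diameter, 66 mm high. Origin: on its underside. Not to be moved.
- shade_ring: Bystander: flat black plastic ring lying on the bench near the robot, 52 mm in diameter, 10 mm high. Origin: on its underside. Not to be moved.
- ceiling_rose: Bystander: dark steel ceiling rose, a low cone 84 mm in diameter, 32 mm high, on the left. Origin: on its underside. Not to be moved.
- spanner: Bystander: steel spanner, 160 mm long, lying on the right. Origin: on its underside. Not to be moved.
- parts_box: Bystander: open cardboard box 120 by 160 by 55 mm on the left. Origin: on its underside. Not to be moved.
- oil_can: Bystander: steel bottle 52 mm in diameter, 120 mm high, standing on the right. Origin: on its underside. Not to be moved.

How it is judged (in metres and radians):
On the way:
1. the tubular lamp is lifted clear of the rack in the fingers, its cap tip above the rack's top (z of tube_lamp in the frame of rack above 0.075 m and contact force between the fingers and tube_lamp above 1 N), for 0.1 s.
At the end, for the whole second after the job is handed in: For the last second the fingers hold the tube lamp home: plunger in over 6.5 mm, shoulder within 1.8 mm of the rim and bearing on it over 1 N, under 4 mm off axis, tilt under 4 deg, at rest, push under 40 N; other lamps within 15 mm and loose things within 30 mm of their starts (value of joint contact above 0.0065 m and z of tube_lamp in the frame of ring below 0.0018 m and horizontal distance between tube_lamp and ring below 0.004 m and angle between tube_lamp's own z axis and vertical below 0.07 rad and contact force between tube_lamp and ring above 1 N and contact force between tube_lamp and tester below 40 N and contact force between the fingers and tube_lamp above 3 N and linear speed of tube_lamp below 0.01 m/s and distance of each of globe_lamp, reflector_lamp from where it was at the start of the episode below 0.015 m and distance of each of screwdriver, lampholder, shade_ring, ceiling_rose, spanner, parts_box, oil_can from where it was at the start of the episode below 0.03 m); the arm keeps its last pose, push and grip.
It fails at once if the lamp is forced: more than 45 N between lamp and tester (contact force between tube_lamp and tester above 45 N).
It fails at once if another lamp is disturbed (moved more than 15 mm) (distance of any of globe_lamp, reflector_lamp from where it was at the start of the episode above 0.015 m).
It fails at once if something else on the bench is moved more than 30 mm (distance of any of screwdriver, lampholder, shade_ring, ceiling_rose, spanner, parts_box, oil_can from where it was at the start of the episode above 0.03 m).
It also fails if it takes over 42 s, if anything falls off the work surface, if the arm or the gripper's body presses on something with over 40 N, if the wrist force passes 120 N, or if a joint passes its speed limit or range.

## Working session

There is one attempt and no reset: what is moved stays moved. The work goes in short steps, each a Python script; the robot and the scene stay as the last script left them, time stands still between calls to the robot, and variables do not carry over. Pictures are saved under pics/ and viewed, and the job is handed in when it is done.

```bash
ls; mkdir -p pics
cat > h.py <<'E'
import numpy as np, cv2
from bench import manip, viewer, workorder
def snap(name, fn):
    d=viewer.get_image(name); cv2.imwrite('pics/'+fn, cv2.cvtColor(d['color'],cv2.COLOR_RGB2BGR))
    np.savez('pics/'+fn[:-4]+'.npz', **d); return d
def load(fn):
    return dict(np.load('pics/'+fn+'.npz'))
def ray(d,u,v):
    M=np.array(d['camera_from_world']); R=M[:3,:3]; t=M[:3,3]
    c=-R.T@t; r=R.T@np.array([(u-d['cx'])/d['fx'],(v-d['cy'])/d['fy'],1]); return c,r
def plane(d,u,v,z):
    c,r=ray(d,u,v); return c+r*(z-c[2])/r[2]
def proj(d,p):
    M=np.array(d['camera_from_world']); q=M[:3,:3]@np.array(p)+M[:3,3]
    return np.array([d['fx']*q[0]/q[2]+d['cx'], d['fy']*q[1]/q[2]+d['cy']])
E
python3 - <<'E'
from h import *
for n in ("side","top","wrist"):
    d=snap(n,n+'0.png'); print(n,ray(d,d['cx'],d['cy']))
s=manip.sense(); print(s)
E
```

```text
pics
side (array([  -8.87293007, -865.70972318,  847.24222547]), array([ 0.43023599,  0.68300297, -0.59025751]))
top (array([ 294.10127109,   14.16265403, 1465.81695222]), array([ 0.17330995,  0.00580503, -0.98485022]))
wrist (array([127.75515456, 517.13353715, 373.78718146]), array([ 0.3014672 , -0.12989896, -0.94458657]))
{'time_s': 0.15, 'qpos': array([ 6.29507782e+01,  3.01880515e+00,  8.03009446e+01, -2.40293634e-04,
        9.67491086e+01, -4.02640590e+00]), 'joint_vel': array([ 0.03994853, -0.12612448, -0.28259231,  0.14777165, -0.10337481,
       -0.03087926]), 'joint_efforts': array([ 8.12165490e-04, -3.81949067e+01, -3.60425806e+01, -1.18088751e-04,
        4.57007161e-03, -5.51100499e-06]), 'eef_pos': array([205.18755372, 482.98932599, 230.6556788 ]), 'tcp_rot': array([-1.79931295e+02, -4.59690033e-03,  1.56977153e+02]), 'contact_force': array([-0.16251824, -0.45261566,  0.20131426]), 'moment': array([ 0.01922359, -0.05321678, -0.03423156]), 'finger_gap': 85.28716292874853}
```

View pics/top0.png

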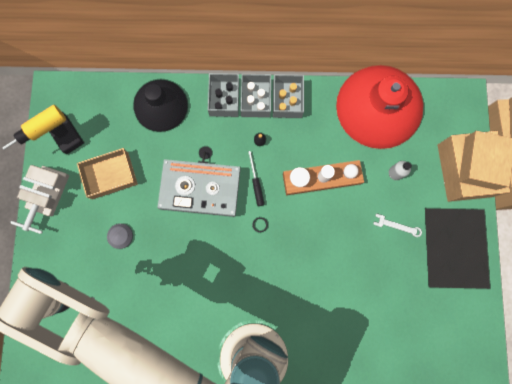

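View pics/side0.png

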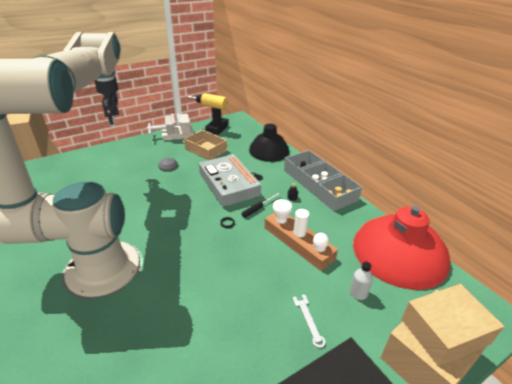

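The top view shows the rack at about (323,177), with the reflector lamp at (300,177), the tube at (327,172) and the globe at (351,171). The tester's large socket is at (185,185). The side view confirms that the middle lamp, at (302,222), is the tube. I'll measure both next.

Run:
```python
from h import *
d=load('top0');im=cv2.cvtColor(d['color'],cv2.COLOR_RGB2BGR)
a=cv2.resize(im[145:225,150:250],None,fx=6,fy=6,interpolation=cv2.INTER_CUBIC)
cv2.imwrite('pics/zt.png',a)
a=cv2.resize(im[145:205,275:375],None,fx=6,fy=6,interpolation=cv2.INTER_CUBIC)
cv2.imwrite('pics/zr.png',a)
d=load('side0');im=cv2.cvtColor(d['color'],cv2.COLOR_RGB2BGR)
cv2.imwrite('pics/zs.png',cv2.resize(im[145:275,190:350],None,fx=4.5,fy=4.5,interpolation=cv2.INTER_CUBIC))
```

```text
(no output)
```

View pics/zt.png

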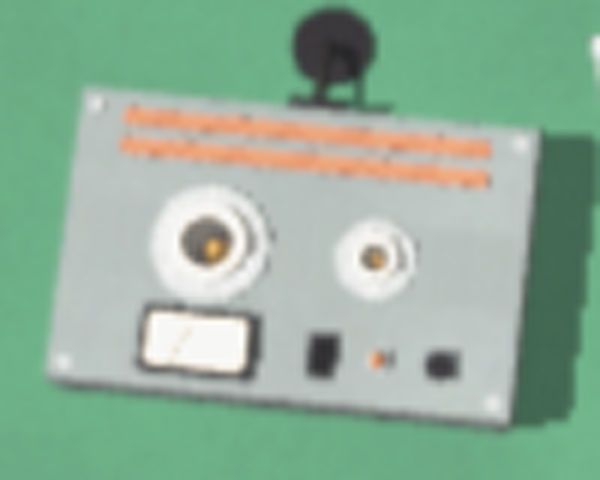

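View pics/zr.png

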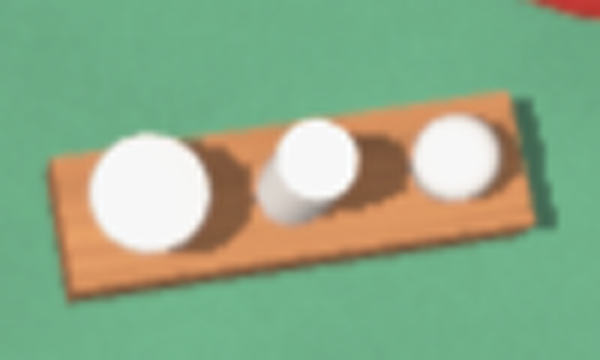

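View pics/zs.png

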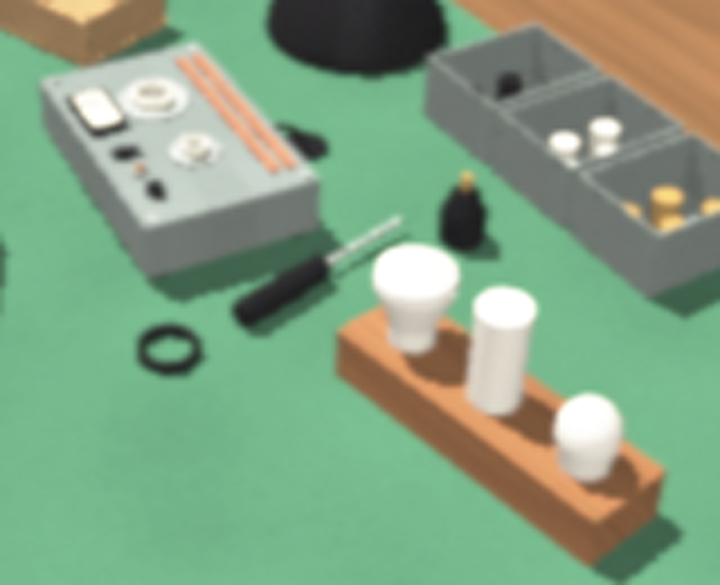

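```bash
cat >> h.py <<'E'
def zp(d,U,V,ox,oy,k,z): return plane(d,(U+.5)/k-.5+ox,(V+.5)/k-.5+oy,z)
E
python3 - <<'E'
from h import *
d=load('top0')
R=np.array([zp(d,*p,275,145,6,45) for p in [(50,158),(70,298),(532,230),(510,92)]])
print(R.round(1),R.mean(0)); print('sides',[np.linalg.norm(R[i]-R[(i+1)%4]) for i in range(4)])
print('tube top',zp(d,318,160,275,145,6,130), 'refl',zp(d,150,193,275,145,6,100),'globe',zp(d,457,157,275,145,6,75))
y=(R[0]+R[1]-R[2]-R[3])[:2]; print('rack y yaw',np.degrees(np.arctan2(y[1],y[0]))-90)
T=np.array([zp(d,*p,150,145,6,60) for p in [(85,88),(50,378),(510,425),(540,130)]])
print(T.round(1),T.mean(0),[np.linalg.norm(T[i]-T[(i+1)%4]) for i in range(4)])
yy=(T[0]+T[1]-T[2]-T[3])[:2]; yy/=np.linalg.norm(yy); print('tester yaw',np.degrees(np.arctan2(yy[1],yy[0]))-90, 'socket pred',T.mean(0)[:2]+45*yy)
print('socket seen',zp(d,205,243,150,145,6,72))
s=load('side0')
print(proj(s,[*R.mean(0)[:2],130]))
E
```

```text
[[ 596.2  -86.9   45. ]
 [ 518.8  -98.3   45. ]
 [ 561.  -349.9   45. ]
 [ 638.1 -339.8   45. ]] [ 578.51601735 -218.70803627   45.        ]
sides [np.float64(78.28173434865782), np.float64(255.1516340214083), np.float64(77.68801339827324), np.float64(256.2613357140458)]
tube top [ 579.67456587 -218.89338909  130.        ] refl [ 566.70886653 -135.67586233  100.        ] globe [ 594.47526867 -303.01680435   75.        ]
rack y yaw 9.469306807772739
[[624.7 304.1  60. ]
 [465.3 314.4  60. ]
 [444.8  67.8  60. ]
 [605.9  55.5  60. ]] [535.16486532 185.42948775  60.        ] [np.float64(159.73632167272777), np.float64(247.49347502762737), np.float64(161.6272770683887), np.float64(249.3152545892472)]
tester yaw -4.539539714319275 socket pred [538.72648247 230.28832058]
socket seen [538.04532962 232.8947971   72.        ]
[302.03658552 213.44790388]
```

The sizes agree: the rack measures 78×255 and the tester 160×248, and the tube sits over the rack centre. I'll take a wrist look at the socket first, then the rack.

Run:
```python
from h import *
for yaw in (99.5,-80.5,180,0):
    for p in ([538,231,200],[579,-219,230],[579,-219,74],[538,231,103]):
        print(yaw,p,manip.ik(p,[180,0,yaw]))
manip.move_pose([538,231,200],[180,0,99.5]); manip.hold(0.2)
d=snap('wrist','w1.png'); print(manip.sense()['eef_pos'],manip.sense()['time_s'], proj(d,[538,231,72]))
```

```text
99.5 [538, 231, 200] [ 1.96237613e+01  1.33743924e+01  7.23977882e+01 -2.54444375e-14
  9.42278194e+01  1.01237613e+01]
99.5 [579, -219, 230] [-24.13591494  18.3994583   63.00690765   0.          98.59363406
 -33.63591494]
99.5 [579, -219, 74] [-24.13591494  23.68052334  74.43545652   0.          81.88402014
 -33.63591494]
99.5 [538, 231, 103] [ 1.96237613e+01  1.69683579e+01  7.93947031e+01 -2.54444375e-14
  8.36369390e+01  1.01237613e+01]
-80.5 [538, 231, 200] None
-80.5 [579, -219, 230] [-2.41359149e+01  1.83994583e+01  6.30069076e+01 -2.54444375e-14
  9.85936341e+01  1.46364085e+02]
-80.5 [579, -219, 74] [-2.41359149e+01  2.36805233e+01  7.44354565e+01 -2.54444375e-14
  8.18840201e+01  1.46364085e+02]
-80.5 [538, 231, 103] None
180 [538, 231, 200] [ 19.62376134  13.3743924   72.39778823   0.          94.22781936
 -70.37623866]
180 [579, -219, 230] [ -24.13591494   18.3994583    63.00690765    0.           98.59363406
 -114.13591494]
180 [579, -219, 74] [ -24.13591494   23.68052334   74.43545652    0.           81.88402014
 -114.13591494]
180 [538, 231, 103] [ 19.62376134  16.96835789  79.39470313   0.          83.63693897
 -70.37623866]
0 [538, 231, 200] [ 1.96237613e+01  1.33743924e+01  7.23977882e+01 -2.54444375e-14
  9.42278194e+01  1.09623761e+02]
0 [579, -219, 230] [-2.41359149e+01  1.83994583e+01  6.30069076e+01 -2.54444375e-14
  9.85936341e+01  6.58640851e+01]
0 [579, -219, 74] [-2.41359149e+01  2.36805233e+01  7.44354565e+01 -2.54444375e-14
  8.18840201e+01  6.58640851e+01]
0 [538, 231, 103] [ 1.96237613e+01  1.69683579e+01  7.93947031e+01 -2.54444375e-14
  8.36369390e+01  1.09623761e+02]
[537.67181327 231.71263291 200.16729544] 1.9417 [251.74395648 182.97888856]
```

View pics/w1.png

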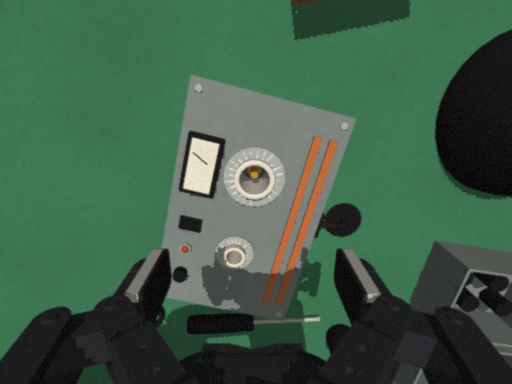

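The wrist view shows the large socket as a bright rim ring centred near (255,180), inside a ribbed skirt. I'll fit an ellipse to it.

Run:
```python
from h import *
d=load('w1');im=d['color']; g=cv2.cvtColor(im,cv2.COLOR_RGB2GRAY)
c=im[140:220,215:295]
cv2.imwrite('pics/w1z.png',cv2.cvtColor(cv2.resize(c,None,fx=7,fy=7,interpolation=cv2.INTER_CUBIC),cv2.COLOR_RGB2BGR))
for th in (190,205,220):
    m=(g>th).astype(np.uint8); m[:, :215]=0; m[:,295:]=0; m[:140]=0; m[220:]=0
    cs,h=cv2.findContours(m,cv2.RETR_CCOMP,cv2.CHAIN_APPROX_NONE)
    for k in cs:
        if len(k)>40:
            e=cv2.fitEllipse(k); p=plane(d,*e[0],72); q=proj(d,p+[10,0,0]); sc=np.linalg.norm(q-e[0])/10
            print(th,e,p.round(1),np.array(e[1])/sc)
```

```text
190 ((253.57208251953125, 178.76800537109375), (36.31296920776367, 45.424049377441406), 77.6805648803711) [539.  235.6  72. ] [35.7289731  44.69352614]
190 ((253.9568328857422, 179.25169372558594), (30.876279830932617, 32.908145904541016), 86.07154083251953) [539.5 235.1  72. ] [30.39978626 32.40029586]
205 ((253.44647216796875, 179.0973663330078), (36.28691482543945, 39.599510192871094), 76.70774841308594) [539.  235.2  72. ] [35.71680606 38.97735678]
205 ((253.899658203125, 179.04489135742188), (31.855682373046875, 33.81324005126953), 85.56045532226562) [539.4 235.3  72. ] [31.35584825 33.28269072]
220 ((262.6553649902344, 254.6256866455078), (61.975242614746094, 118.85065460205078), 0.0) [563.1 153.1  72. ] [ 67.26963201 129.00376766]
220 ((254.28475952148438, 180.57814025878906), (37.49105453491211, 38.633602142333984), 157.17123413085938) [540.  233.9  72. ] [36.97442028 38.10122335]
```

View pics/w1z.png

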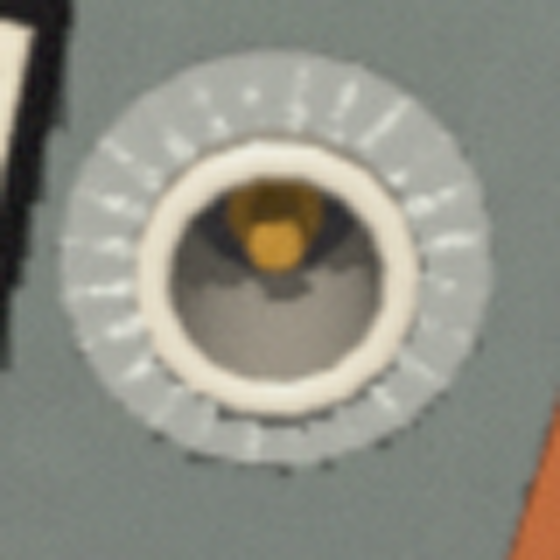

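The rim is at about (539.5,235) from the wrist and (538,233) from the top. Next I'll look at the lamp with the same wrist offset, so that any calibration bias shows up.

Run:
```python
from h import *
d=load('w1');im=d['color']
hsv=cv2.cvtColor(im,cv2.COLOR_RGB2HSV)
c=hsv[140:220,215:295]
sub=im[140:220,215:295].astype(int)
m=((sub[...,0]>175)&(sub[...,0]-sub[...,2]>12)).astype(np.uint8)
n,l,st,ce=cv2.connectedComponentsWithStats(m); i=1+np.argmax([s[4] if s[0]>10 else 0 for s in st[1:]])
m=(l==i).astype(np.uint8)
cs,_=cv2.findContours(m,cv2.RETR_EXTERNAL,cv2.CHAIN_APPROX_NONE)
k=cv2.convexHull(max(cs,key=len)); e=cv2.fitEllipse(k); u=np.array(e[0])+[215,140]; print('ring',e,u,plane(d,*u,72))
manip.move_pose([579,-219,258],[180,0,99.5]); manip.hold(0.2)
d=snap('wrist','w2.png'); print(manip.sense()['eef_pos'],manip.sense()['time_s'], proj(d,[579,-219,130]))
d=snap('top','t2.png')
```

```text
ring ((38.75993728637695, 39.014217376708984), (39.09709167480469, 41.55039978027344), 87.4692153930664) [253.75993729 179.01421738] [539.26824653 235.35405283  72.        ]
[ 579.21332545 -218.28339226  257.99060159] 3.8583 [251.10563323 182.97036908]
```

View pics/w2.png

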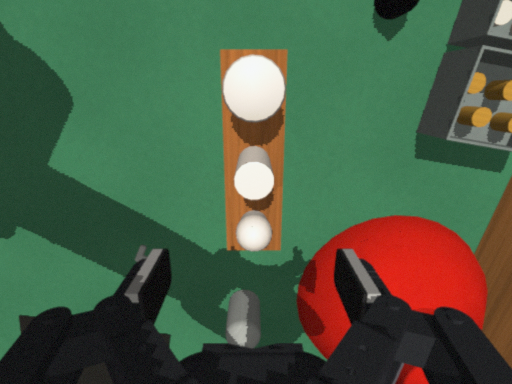

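Run:
```python
from h import *
d=load('w2');im=d['color']; g=cv2.cvtColor(im,cv2.COLOR_RGB2GRAY)
for th in (200,215,225,232):
    m=np.zeros_like(g); m[140:207,225:285]=(g>th)[140:207,225:285]
    cs,_=cv2.findContours(m,cv2.RETR_EXTERNAL,cv2.CHAIN_APPROX_NONE)
    k=cv2.convexHull(max(cs,key=len)); e=cv2.fitEllipse(k); p=plane(d,*e[0],130); sc=np.linalg.norm(proj(d,p+[10,0,0])-e[0])/10
    print(th,e,p,np.array(e[1])/sc)
cv2.imwrite('pics/w2z.png',cv2.cvtColor(cv2.resize(im[130:260,210:300],None,fx=4.5,fy=4.5,interpolation=cv2.INTER_CUBIC),cv2.COLOR_RGB2BGR))
```

```text
200 ((253.5861053466797, 180.071533203125), (37.558406829833984, 39.21194076538086), 85.6031265258789) [ 580.90432429 -215.64998221  130.        ] [36.97723489 38.60518234]
215 ((253.6525115966797, 180.1551513671875), (37.406829833984375, 38.715087890625), 86.70972442626953) [ 580.98304961 -215.72363864  130.        ] [36.83220465 38.12036589]
225 ((253.5447235107422, 179.99868774414062), (37.04837417602539, 38.13803482055664), 90.35424041748047) [ 580.85168491 -215.58312334  130.        ] [36.47158084 37.54427694]
232 ((253.52120971679688, 180.13807678222656), (36.612152099609375, 37.830169677734375), 88.36383056640625) [ 580.85306058 -215.72792955  130.        ] [36.04811224 37.24736527]
```

View pics/w2z.png

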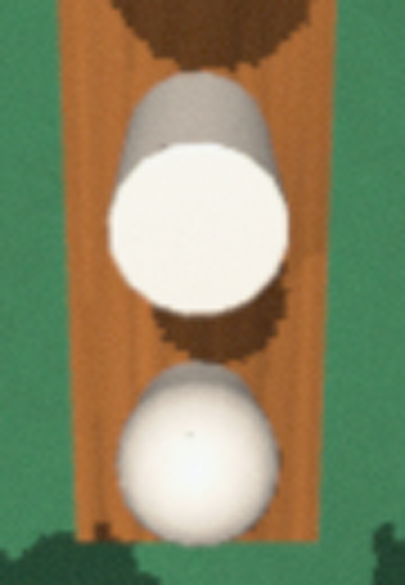

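Both cameras give nearly the same offset from lamp to ring: (-41.6, +451.0) from the wrist and (-41.6, +451.8) from the top. That makes the transfer reliable even with about 2 mm of absolute bias. Grasping now.

Run:
```python
from h import *
rot=[180,0,99.5]
manip.line_to([580.2,-217.3,150],rot,200)
manip.line_to([580.2,-217.3,74],rot,80)
s=manip.sense(); print(s['eef_pos'],s['contact_force'])
manip.command_gripper(30,45)
s=manip.sense(); print(s['eef_pos'],s['contact_force'],s['finger_gap'])
manip.line_to([580.2,-217.3,160],rot,80); manip.hold(0.2)
s=manip.sense(); print(s['eef_pos'],s['contact_force'],s['finger_gap'],s['time_s'])
snap('wrist','w3.png'); snap('side','s3.png')
```

```text
[ 580.60432383 -217.5003386    74.80779897] [-0.40120971 -0.09257286  0.68353952]
[ 580.40276031 -217.40383682   74.43472217] [-0.94106909  0.03579285  2.21971974] 38.74138027822189
[ 580.04319302 -217.24287575  159.49876752] [ 0.50214666 -0.81295709 -0.63337813] 38.98485533474632 7.6167
```

View pics/w3.png

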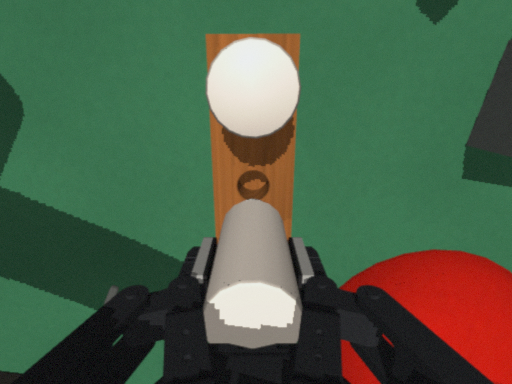

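View pics/s3.png

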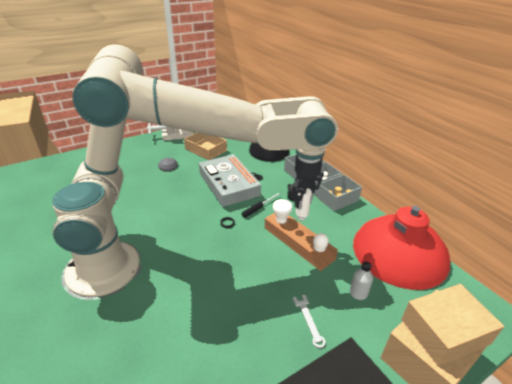

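The wrist view shows the lamp between the pads and the middle hole empty at (253,185). I'll zoom into the side view to check for tilt.

Run:
```python
from h import *
d=load('s3');im=d['color']
cv2.imwrite('pics/s3z.png',cv2.cvtColor(cv2.resize(im[140:230,260:350],None,fx=6.5,fy=6.5,interpolation=cv2.INTER_CUBIC),cv2.COLOR_RGB2BGR))
a=proj(d,[580,-217.3,131]);b=proj(d,[580,-217.3,216]); print(a,b, 'zoom',(a-[260,140])*6.5,(b-[260,140])*6.5, proj(d,[580,-217.3,104]))
w=load('w3'); print(proj(w,[580,-217.3,131]),proj(w,[580,-217.3,216]))
```

```text
[302.16986362 212.79663171] [304.98552809 190.87499578] zoom [274.10411354 473.17810612] [292.4059326  330.68747256] [301.32757376 219.35436325]
[251.07856171 227.69113954] [250.02681829 327.99791144]
```

View pics/s3z.png

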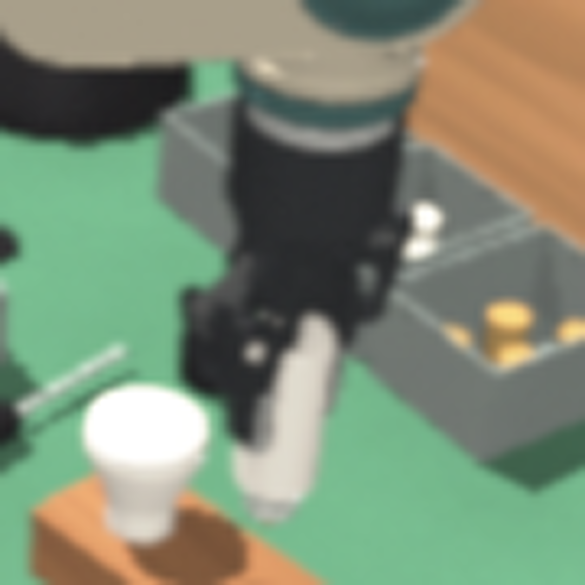

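Run:
```python
from h import *
w=load('w3'); t=np.radians(99.5); u=np.array([np.cos(t),np.sin(t),0])
for z in (131,216):
    print(z,proj(w,np.array([580,-217.3,z])+20*u),proj(w,np.array([580,-217.3,z])-20*u))
im=w['color']; cv2.imwrite('pics/w3z.png',cv2.cvtColor(cv2.resize(im[190:360,190:315],None,fx=3.5,fy=3.5,interpolation=cv2.INTER_CUBIC),cv2.COLOR_RGB2BGR))
```

```text
131 [251.06448344 199.31176382] [251.09170049 254.17665018]
216 [249.93503785 283.96781859] [250.10825706 367.06676953]
```

View pics/w3z.png

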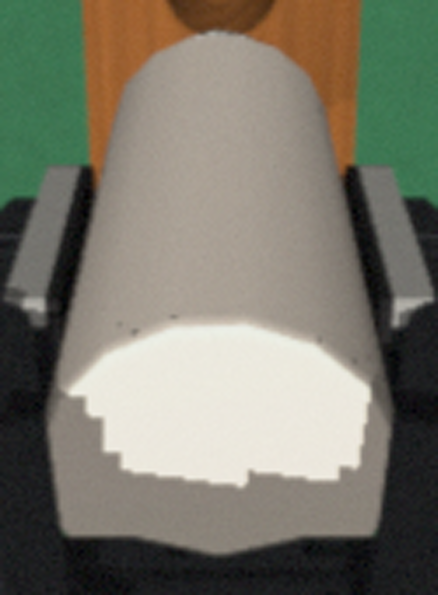

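The lamp is upright to within 1° and sits on the TCP axis: its edges are predicted at 199.3/284 and seen at 199/282. Next I'll carry it over the socket and look before inserting.

Run:
```python
from h import *
rot=[180,0,99.5]
manip.line_to([580.2,-217.3,205],rot,150)
manip.line_to([538.3,234.3,205],rot,220)
manip.line_to([538.3,234.3,140],rot,80); manip.hold(0.4)
s=manip.sense(); print(s['eef_pos'],s['tcp_rot'],s['contact_force'],s['finger_gap'],s['time_s'])
w=snap('wrist','w4.png'); snap('side','s4.png')
cv2.imwrite('pics/w4z.png',cv2.cvtColor(cv2.resize(w['color'][130:360,160:340],None,fx=2.6,fy=2.6,interpolation=cv2.INTER_CUBIC),cv2.COLOR_RGB2BGR))
d=load('s4');im=d['color']
cv2.imwrite('pics/s4z.png',cv2.cvtColor(cv2.resize(im[110:210,190:270],None,fx=6,fy=6,interpolation=cv2.INTER_CUBIC),cv2.COLOR_RGB2BGR))
print((proj(d,[538.3,234.3,72])-[190,110])*6)
```

```text
[538.34687658 234.31270479 140.15491838] [ 1.79985406e+02 -2.96975422e-03  9.95002318e+01] [-0.33041776  0.61537597 -0.10676232] 39.31660670296667 11.7333
[202.40365445 330.15392543]
```

View pics/w4z.png

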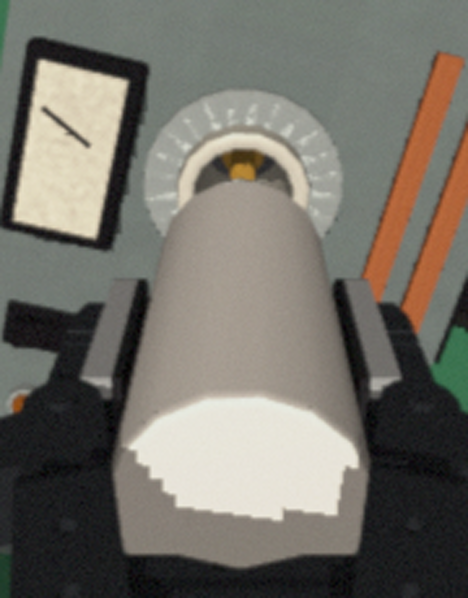

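View pics/s4z.png

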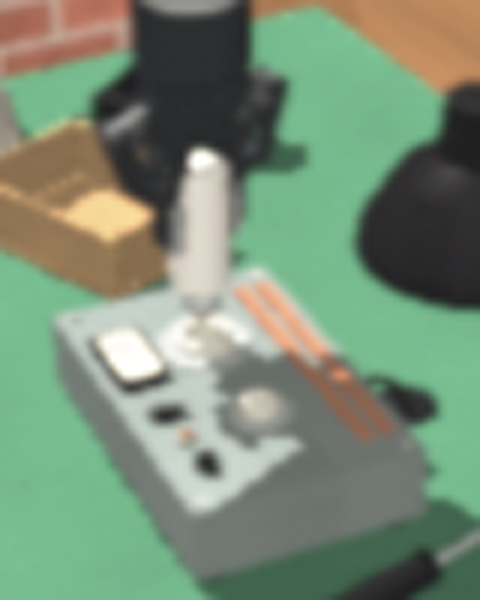

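The lamp and ring are aligned: the ring centre is at column 245 and the lamp at 244 in the zoom. Now I'll descend and press in force-guarded steps.

```bash
cat > press.py <<'E'
from h import *
rot=[180,0,99.5]; x,y=538.3,234.3
def f(n=4):
    F=[]
    for _ in range(n):
        manip.hold(0.04); F.append(manip.sense()['contact_force'])
    return np.mean(F,0)
E
python3 - <<'E'
from press import *
manip.command_gripper(30,58)
f0=f(6); print('f0',f0)
z=140
while z>112:
    z-=3 if z<128 else 6
    manip.line_to([x,y,z],rot,40); F=f(2)-f0; s=manip.sense()
    print(z,s['eef_pos'].round(2),F.round(2))
    if np.linalg.norm(F)>4: print('stop'); break
print(manip.sense()['time_s'])
np.save('f0.npy',f0)
E
```

```text
f0 [-0.01538328  0.13282905 -0.72670447]
134 [538.24 234.29 133.86] [-0.37  0.07  0.67]
128 [538.26 234.29 127.94] [-0.09  0.15  0.53]
122 [538.28 234.29 121.96] [ 0.8  -0.87  0.19]
119 [538.27 234.28 118.95] [-0.95 -0.96 -0.06]
116 [538.28 234.3  115.94] [ 0.56 -0.5   0.52]
113 [538.29 234.27 112.96] [-0.66  0.52  0.13]
110 [538.27 234.27 109.95] [ 0.12 -0.01  0.1 ]
14.7833
```

Run:
```python
from press import *
f0=np.load('f0.npy'); z=110
while z>97:
    z-=1 if z>103 else 0.3
    manip.line_to([x,y,z],rot,15); F=f(4)-f0; s=manip.sense()
    print(round(z,2),s['eef_pos'].round(2),F.round(2),round(s['finger_gap'],2))
    if F[2]>13 or np.hypot(F[0],F[1])>6: print('stop'); break
print(manip.sense()['time_s'])
```

```text
109 [538.46 234.37 109.42] [-0.34 -0.52  3.38] 38.56
108 [538.43 234.35 108.2 ] [-0.55 -0.5   4.49] 39.25
107 [538.44 234.33 107.14] [ 0.26 -0.4   4.6 ] 38.56
106 [538.42 234.33 106.13] [ 0.58 -0.05  5.28] 38.67
105 [538.41 234.34 105.18] [0.53 0.45 5.79] 39.1
104 [538.44 234.34 104.32] [0.59 0.26 6.36] 38.91
103 [538.42 234.36 103.36] [-0.23  0.31  7.09] 39.02
102.7 [538.42 234.36 103.14] [-0.5  -0.13  7.38] 38.87
102.4 [538.43 234.34 102.86] [-0.08  0.33  7.9 ] 38.77
102.1 [538.43 234.38 102.62] [-0.06 -0.44  7.6 ] 38.68
101.8 [538.46 234.35 102.34] [-0.17 -0.3   7.46] 38.73
101.5 [538.45 234.36 102.06] [-0.67 -0.1   7.83] 38.77
101.2 [538.44 234.38 101.81] [-0.44 -0.28  8.23] 38.85
100.9 [538.44 234.36 101.51] [-0.02 -0.16  8.53] 39.11
100.6 [538.45 234.38 101.45] [-0.91 -0.35  9.59] 38.99
100.3 [538.47 234.39 101.43] [-1.56 -0.67 11.11] 39.06
100.0 [538.5  234.4  101.45] [-2.5  -1.4  12.29] 38.73
99.7 [538.51 234.41 101.42] [-2.88 -0.79 14.01] 38.87
stop
22.2833
```

The hard stop shows clearly: the TCP height stays at 101.45 and the force now climbs above the spring's 8.4 N. I'll press to about 18 N and check that it holds.

Run:
```python
from press import *
f0=np.load('f0.npy')
for z in (99.4,99.1,98.8):
    manip.line_to([x,y,z],rot,10); F=f(4)-f0; s=manip.sense(); print(z,s['eef_pos'].round(2),F.round(2))
for i in range(3):
    manip.hold(0.6); F=f(4)-f0; s=manip.sense(); print(s['eef_pos'].round(2),s['tcp_rot'].round(2),F.round(2),s['moment'].round(2),round(s['finger_gap'],2),s['time_s'])
w=snap('wrist','w5.png'); d=snap('side','s5.png')
cv2.imwrite('pics/w5z.png',cv2.cvtColor(cv2.resize(w['color'][130:360,160:340],None,fx=2.6,fy=2.6,interpolation=cv2.INTER_CUBIC),cv2.COLOR_RGB2BGR))
cv2.imwrite('pics/s5z.png',cv2.cvtColor(cv2.resize(d['color'][110:210,190:270],None,fx=6,fy=6,interpolation=cv2.INTER_CUBIC),cv2.COLOR_RGB2BGR))
```

```text
99.4 [538.52 234.4  101.4 ] [-3.57 -1.38 15.3 ]
99.1 [538.53 234.43 101.38] [-4.47 -2.09 16.75]
98.8 [538.54 234.42 101.4 ] [-5.09 -2.09 18.23]
[538.54 234.43 101.37] [ 1.7992e+02 -2.0000e-02  9.9500e+01] [-4.72 -1.74 18.32] [-0.42  1.24  0.01] 38.8 24.3
[538.56 234.4  101.41] [ 1.7992e+02 -1.0000e-02  9.9500e+01] [-5.31 -2.37 18.59] [-0.4   1.2   0.04] 38.94 25.0667
[538.54 234.42 101.39] [ 1.7992e+02 -1.0000e-02  9.9510e+01] [-5.19 -1.85 18.67] [-0.42  1.25 -0.02] 38.74 25.8333
```

View pics/w5z.png

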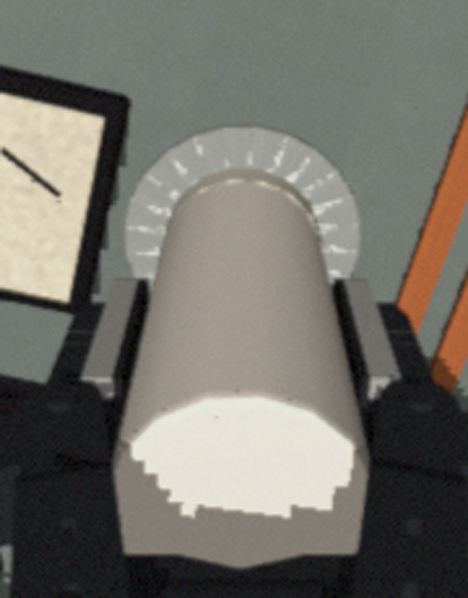

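View pics/s5z.png

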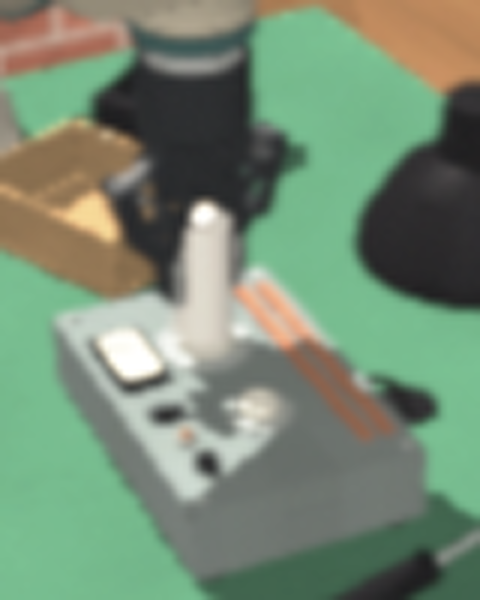

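The lamp is seated and concentric with the socket. The TCP height of 101.4 equals the rim height of 72 plus the 29.4 mm grasp offset, and the push is steady at 18.6 N. Handing in.

```bash
python3 -c "
from bench import workorder; print(workorder.finish_job())"
```

```text
the job is handed in; nothing more can be done
None
```

I took the tube lamp from the middle hole of the rack, lowered it cap down into the large socket and pressed it home. I handed the job in at about 26 s, still holding it with a grip setting of 58 N.

- **Feel of the stop:** The spring gave from 3.4 N at first contact to about 8.5 N. The tool then stopped at z = 101.4 mm while the force kept rising. That height is the 72 mm rim plus the 29.4 mm grasp offset, so the shoulder is on the rim.
- **Final push:** It held steady at 18.3–18.7 N vertical over about 2 s. There was also about 5.5 N of sideways force, which built up as I pressed against the rim.
- **Position and tilt:** The last wrist and side pictures show the lamp upright and concentric with the socket. Before the descent I measured its tilt in the fingers at under 1°.
- **Measurement disagreement:** The wrist and top cameras differed by 1–3 mm in absolute position. They agreed within 1 mm on the offset from lamp to socket, so I used that offset.
- **Not measured:** I did not check the other lamps and bench items for movement at the end. I saw no sign of contact with any of them.

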